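# Clear, shim and hold a control panel flush in its bonding jig

### The job

A salvaged control panel is being glued back into its module in the jig. First move the blue capacitor and the small transformer off the panel into the red parts bin; then slide the orange spacer upright, fully down, into the one gap between panel and stop blocks that is wide enough for it, and let go of it. Finally press the panel down with the closed fingertips until it is fully home, flush with the tops of the stop blocks, and finish while still holding it pressed there, without forcing it, leaving the screwdriver, green board and tape roll where they are.

Things in the scene. Friction and masses are not known exactly. Their poses are not given: they have to be found in the camera images.
- jig: Fixed dark steel base plate of the jig, 150 (x) x 190 (y) x 12 thick, lying on the bench. Origin: centre of its underside, z up. The panel module stands over its middle, two stop blocks stand along each long side of the module (jig +y and -y).
- panel_top (a point): Centre of the top face of the panel module: a flat amber-brown board with a dark display on a grey module, 130 (jig x) x 100 (jig y) x 29 high, on springs over the jig plate. Axes parallel to the jig's. Free, the face is 48 mm above the bench, 6 mm above the tops of the stop blocks (42 mm); pressed home it is flush with them. It moves only straight up and down.
- panel (a joint): How far the panel is pressed down, in m: 0 free, 0.006 fully home (flush, against a firm stop). It springs back when let go; it starts to move at about 3 N (less while parts lie on it) and pressing it home takes about 9 N.
- stop_thin: Fixed aluminium stop block on the jig plate, 56 (x) x 12 (y) x 30 high; origin: centre of its underside; axes parallel to the jig's. It has one of four places: 72 mm to jig +y or -y and 33 mm to jig +x or -x of the jig's centre. The thin one: 16 mm of gap to the panel's side, where the spacer fits; the gap's middle is 58 mm from the jig's centre line, on the block's side.
- stop_a: Fixed aluminium stop block on the jig plate, 56 (x) x 32 (y) x 30 high; origin: centre of its underside; axes parallel to the jig's. It has one of four places: 72 mm to jig +y or -y and 33 mm to jig +x or -x of the jig's centre. A thick one: it leaves a gap of only 6 mm to the panel.
- stop_b: Fixed aluminium stop block on the jig plate, 56 (x) x 32 (y) x 30 high; origin: centre of its underside; axes parallel to the jig's. It has one of four places: 72 mm to jig +y or -y and 33 mm to jig +x or -x of the jig's centre. A thick one: it leaves a gap of only 6 mm to the panel.
- stop_c: Fixed aluminium stop block on the jig plate, 56 (x) x 32 (y) x 30 high; origin: centre of its underside; axes parallel to the jig's. It has one of four places: 72 mm to jig +y or -y and 33 mm to jig +x or -x of the jig's centre. A thick one: it leaves a gap of only 6 mm to the panel.
- spacer_center (a point): Centre (half-way up) of the orange upright spacer, 44 long (its x) x 12 thick (its y) x 80 high, 50 g, the bottom 10 mm stepped in to 6 mm thick. At first it stands in the holder's slot, its foot 10 mm above the bench. Seated, it stands on the jig plate alongside the thin block, its centre 52 mm above the bench, its y along the jig's y (either way round).
- holder: Fixed grey holder of the spacer, 70 (x) x 44 (y) x 28 high, with a slot 47 x 15 and 18 deep from above in its middle; the slot is long along x. Origin: centre of its underside.
- bin: Fixed open red parts bin, 130 (x) x 150 (y) x 50 high, walls 4 mm, floor about 4 mm thick. Origin: centre of its underside.
- capacitor_center (a point): Centre of the blue capacitor, a cylinder 30 in diameter and 36 high, about 40 g, that stands upright on the panel.
- transformer_center (a point): Centre of the small transformer, a steel block with a green winding, 36 (its x) x 30 (its y) x 28 high, about 110 g, that stands on the panel.
- screwdriver: Bystander: screwdriver with a red handle, 170 long, lying on the bench along its x. Not to be moved.
- green_board: Bystander: loose green circuit board, 80 (x) x 110 (y), up to 17 high. Origin: centre of its underside. Not to be moved.
- tape_roll: Bystander: yellow ring, a tape roll, 64 in diameter, 18 high, lying on the bench. Origin: centre of its underside. Not to be moved.

How it is judged:
By the outcome, as a careful person would: the job done as asked, in the order asked, and still so for the second after the job is handed in, while the arm keeps its last pose, push and grip.
It also fails if it takes over 72 s, if anything falls off the work surface, if the arm or the gripper's body presses on something with over 40 N, if the wrist force passes 120 N, or if a joint passes its speed limit or range.

### The arm

A 7-joint arm with a two-finger parallel gripper is mounted at the origin on the work surface. World frame = base frame: x ahead of the robot, y to its left, z up, the work surface at z = 0. Lengths are in m, angles in rad, forces in N, time in s.
With the tool pointing down it reaches from about 0.425 to 0.95 m from the base axis. Payload 16.7 kg.
Tool frame: the origin (TCP) lies midway between the tips of the shut fingers; the grasp point (between the pads) lies 19 mm behind it; z points along the fingers, y is the direction in which the jaws open and shut (so a half turn about z gives the same grasp; the last joint's range is limited). The gripper opens to 94 mm and grips with 3 to 60 N. Pads are 16 mm wide; open, the fingers measure 119 mm over their backs; the gripper's body (75 mm by 177 mm) begins 78 mm behind the grasp point.
Start: joints at [-1.377, 0.426, 0.074, 1.606, -0.034, 1.111, -0.067], TCP at [0.227, 0.636, 0.178] pointing down, gripper open.
Joint ranges: [-2.85, 2.85], [-0.5, 2.14], [-1.23, 1.37], [0.21, 2.46], [-1.02, 4.16], [0.16, 2.05], [-2.73, 2.73]. Speed limits (rad/s): [1.89, 1.89, 2.39, 2.39, 3.01, 3.01, 3.01].

### API

Orientations are given as a unit quaternion [x, y, z, w].
In Python, from plant import ctrl gives the robot as it stands.
- The arm moves only by the tool send_rows, never from a script. Its argument "increments" is a list of rows, each an object with "travel": the shift along the tool's x, y, z in mm, a list of three; "dr": the turn, a rotation vector about the tool's x, y, z in degrees, a list of three; "grip": the finger opening in mm, from 0 to 94. In form: [{"travel": [dx, dy, dz], "dr": [ax, ay, az], "grip": grip}, ...]. A call has 1 to 10 rows; each row is the pose to reach, as a shift and turn from the pose commanded when the call began, along the tool's axes at that moment; what a row does not reach only later rows make up. A row lasts 1/12 s, in which the tool goes at most 41.7 mm and 7.16 degrees, less where a joint would pass 70% of its speed; a pose out of reach is approached as far as the arm can. A call with a gripper value outside its range is refused whole. The fingers move at their own pace and stop on an object; "newtons" is the grip in N (left out, the last holds). Time passes only in rows, so rows that repeat a pose let the fingers close. It gives the time, the measured TCP pose, the force and the opening at its end, in the units of the state.
- ctrl.observe(): the state, without advancing time (a new reading comes with each control period).
- ctrl.get_image(name): name is "scene" or "top" or "wrist"; returns (picture, depth): 420x560x3 uint8, red, green, blue; 420x560 float32, m along the optical axis (not along the pixel's ray), 0 where there is no reading.
- ctrl.get_calibration(name): a dict with "K" (3x3 intrinsics, pixels), "k1" (the pictures are not rectified: a ray, as slopes to the right and down, at radius r is drawn at 1 + k1 r^2 times it, then the intrinsics apply), "eye" and "orientation" of the camera in the world. Camera axes: x right, y down, z forward; pixel columns grow to the right and rows downward; lengths in m; the calibration is good to about 2 mm. A picture is of the moment at which its call begins: read the wrist's pose just before it. get_calibration takes no time and is no camera call; for the wrist camera it gives the pose at the moment of the call.
- ctrl.close_job(): hands the job in, once; it reports no verdict.
The state is a dict: "t": time; "joint_pos": joint angles; "joint_vel": joint speeds; "tau": joint torques, N m; "ee_pos": TCP position; "orientation": TCP orientation; "contact_force": force on the tool from outside, world axes, zero at the start; "ft_torque": the same for the moment, N m; "width": finger opening in m.
Only numpy, scipy, OpenCV 4.12 (cv2) and the standard library are available. Lean on these libraries where they do the work, as an engineer would, in place of code of your own. Each camera call takes 0.05 s, during which the arm holds its last target. There are 200 camera calls.

## Working session

There is one attempt and no reset: what is moved stays moved. The work goes in short steps, Python scripts to look and compute and a tool call to move; the robot and the scene stay as the last step left them, time stands still between calls to the robot, and variables do not carry over. Pictures are saved under pics/ and viewed, about 8 in all and at most 12, crops included, and the job is handed in when it is done.

Besides the shell and the picture viewer there is one more tool, called after ">>>" by a JSON object that holds its "method" and its "body". send_rows: Moves the arm, as the interface text tells. Its arguments: {"type":"object","properties":{"increments":{"type":"array"},"newtons":{"type":"number"}},"required":["increments"]}

```bash
mkdir -p pics
cat > h.py <<'E'
import numpy as np,cv2
from scipy.spatial.transform import Rotation as R
from plant import ctrl
def snap(n,f=None):
    c=ctrl.get_calibration(n); im,d=ctrl.get_image(n)
    if f: cv2.imwrite('pics/'+f,im[:,:,::-1])
    np.savez('last_'+n+'.npz',im=im,d=d,K=c['K'],k1=c['k1'],eye=c['eye'],o=np.array(c['orientation']))
    return world(n)
def world(n):
    z=np.load('last_'+n+'.npz'); d=z['d'];h,w=d.shape
    u,v=np.meshgrid(np.arange(w),np.arange(h))
    p=cv2.undistortPoints(np.stack([u,v],-1).reshape(-1,1,2).astype(float),z['K'],np.array([float(z['k1']),0,0,0])).reshape(h,w,2)
    P=np.dstack([p[...,0]*d,p[...,1]*d,d]); o=z['o']
    M=o if o.shape==(3,3) else R.from_quat(o).as_matrix()
    W=P@M.T+z['eye']; W[d==0]=np.nan
    return z['im'],W
E
python3 - <<'E'
from h import *
s=ctrl.observe(); print({k:np.round(v,3) for k,v in s.items()})
snap('top','top0.png');snap('scene','scene0.png')
for n in('top','scene'):print(ctrl.get_calibration(n))
E
```

```text
{'t': np.float64(0.0), 'joint_pos': array([-1.378,  0.427,  0.074,  1.607, -0.034,  1.111, -0.067]), 'joint_vel': array([ 0.   , -0.001,  0.   ,  0.   , -0.   ,  0.002,  0.001]), 'tau': array([ 0.0000e+00, -9.3582e+01,  3.6680e+00, -4.5419e+01, -4.9000e-02,
        2.0000e-02,  0.0000e+00]), 'ee_pos': array([0.227, 0.635, 0.177]), 'orientation': array([ 0.171,  0.985, -0.001, -0.   ]), 'contact_force': array([ 0.762, -0.591, -0.42 ]), 'ft_torque': array([-0.017, -0.02 ,  0.017]), 'width': np.float64(0.094)}
{'K': array([[447.70164997,   0.        , 267.85127999],
       [  0.        , 447.70164997, 208.95645335],
       [  0.        ,   0.        ,   1.        ]]), 'k1': 0.024384585361774687, 'eye': array([0.48435329, 0.03345803, 1.20982685]), 'orientation': array([ 0.71554999, -0.69722146,  0.03338101, -0.0274982 ])}
{'K': array([[395.67672528,   0.        , 281.09784404],
       [  0.        , 395.67672528, 207.23066591],
       [  0.        ,   0.        ,   1.        ]]), 'k1': -0.005511916637049038, 'eye': array([ 1.12536613, -0.17619198,  0.69425881]), 'orientation': array([ 0.76606342,  0.52206358, -0.21608446, -0.30643754])}
```

View pics/top0.png

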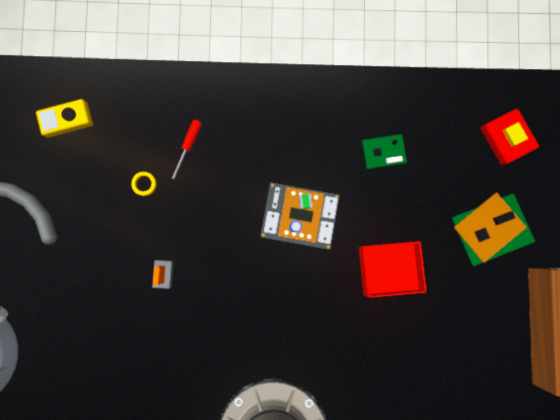

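View pics/scene0.png

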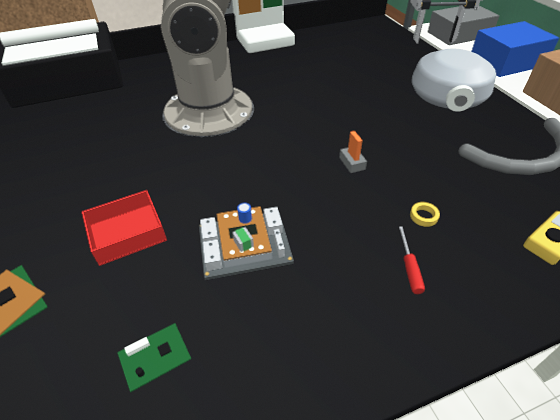

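The top view shows the jig at (300,216), the capacitor at (296,227), the transformer at (306,201) and the thin block at the jig's upper left (275,197). The bin is at (393,269) and the spacer in its holder at (162,274). Bystanders: screwdriver (187,150), tape (144,184) and green board (384,151). The scene view agrees.

```bash
cat >> h.py <<'E'
def blob(im,W,box,lo,hi,zr):
    u0,v0,u1,v1=box; hsv=cv2.cvtColor(im,cv2.COLOR_RGB2HSV)
    m=cv2.inRange(hsv,lo,hi)>0; b=np.zeros_like(m); b[v0:v1,u0:u1]=1
    m&=b&(W[...,2]>zr[0])&(W[...,2]<zr[1])
    q=W[m]
    if len(q)<4: return None
    r=cv2.minAreaRect((q[:,:2]*1000).astype(np.float32))
    return len(q),np.round(r[0],1),np.round(r[1],1),round(r[2],1),np.round(np.percentile(q[:,2],[5,50,95])*1000,1)
E
python3 - <<'E'
from h import *
im,W=world('top')
A=(0,0,0);B=(180,255,255)
J=(250,170,350,260)
print('bench z',np.nanmedian(W[320:350,200:300,2]))
print('jig all',blob(im,W,J,A,B,(.007,.2)))
print('jig>35',blob(im,W,J,A,B,(.036,.2)))
print('panel amber',blob(im,W,J,(8,120,100),(25,255,255),(.03,.2)))
print('cap',blob(im,W,J,(105,60,60),(135,255,255),(.06,.2)))
print('tall',blob(im,W,(285,215,310,240),A,B,(.07,.2)))
print('trafo',blob(im,W,(290,185,320,213),A,B,(.064,.2)))
print('bin',blob(im,W,(350,230,435,305),A,B,(.035,.2)))
print('holder',blob(im,W,(145,255,180,295),A,B,(.015,.2)))
print('spacer',blob(im,W,(145,255,180,295),A,B,(.075,.2)))
print('driver',blob(im,W,(165,110,210,185),A,B,(.006,.2)))
print('tape',blob(im,W,(125,165,160,200),A,B,(.008,.2)))
print('board',blob(im,W,(350,125,415,175),(45,60,30),(90,255,255),(-.01,.2)))
E
```

```text
bench z 0.0006242583676927538
jig all (3927, array([570.4, -79.5]), array([237.4, 211. ]), 85.0, array([10.3, 45. , 76.8]))
jig>35 (2795, array([574.2, -59.9]), array([175.6, 130.3]), 81.2, array([40.3, 47.6, 78.6]))
panel amber (1224, array([573.9, -60.4]), array([100.4, 129.8]), 81.2, array([44.8, 48.6, 52.3]))
cap (54, array([541.7, -44.1]), array([27.8, 25.4]), 2.5, array([76.4, 84.5, 87.9]))
tall (109, array([541.5, -43.9]), array([26.7, 28.2]), 46.4, array([80. , 84.6, 88.4]))
trafo (176, array([608. , -68.9]), array([36.5, 30.5]), 4.1, array([73.5, 76.9, 80.2]))
bin (531, array([ 437.2, -302.3]), array([129.8, 153.1]), 6.5, array([37. , 48.7, 53.7]))
holder (483, array([408.5, 297.4]), array([45.7, 69.6]), 88.2, array([23.7, 30.3, 92. ]))
spacer (113, array([409.2, 297.6]), array([12.9, 42.2]), 88.0, array([77.8, 89.5, 94.2]))
driver (380, array([756.4, 240.9]), array([184.1,  89.2]), 0.6, array([ 9.1, 21.9, 27.6]))
tape (263, array([649.1, 360.4]), array([62.4, 61. ]), 65.0, array([11.1, 17.7, 21.6]))
board (1209, array([ 756.7, -289.7]), array([ 87., 118.]), 10.2, array([-0.8,  3.4,  7.5]))
```

```bash
cat >> h.py <<'E'
def go(x,y,z,yaw,base=None):
    "increments (mm,deg) to world target mm, tool y at yaw deg, pointing down"
    s=ctrl.observe(); M=R.from_quat(s['orientation']).as_matrix() 
    t=M.T@(np.array([x,y,z])-s['ee_pos']*1000)
    cy=np.array([np.cos(np.radians(yaw)),np.sin(np.radians(yaw)),0]); cz=np.array([0,0,-1.])
    T=np.column_stack([np.cross(cy,cz),cy,cz]); dr=R.from_matrix(M.T@T).as_rotvec(True)
    print('go travel',np.round(t,1),'dr',np.round(dr,2),'| now',np.round(s['ee_pos']*1000,1),'w',round(s['width']*1000,1),'F',np.round(s['contact_force'],1),'t',round(s['t'],2))
E
python3 -c "
from h import *
go(542,-44,180,81.2)"
```

```text
go travel [-525.2 -533.8   -2.3] dr [ -0.07  -0.   -10.84] | now [226.8 635.3 177.1] w 94.1 F [-0.1  0.7 -0.4] t 0.1
```

>>> {"method": "send_rows", "body": {"increments": [{"travel":[-525,-534,-2],"dr":[0,0,-10.8],"grip":60},{"travel":[-525,-534,-2],"dr":[0,0,-10.8],"grip":60},{"travel":[-525,-534,-2],"dr":[0,0,-10.8],"grip":60},{"travel":[-525,-534,-2],"dr":[0,0,-10.8],"grip":60},{"travel":[-525,-534,-2],"dr":[0,0,-10.8],"grip":60},{"travel":[-525,-534,-2],"dr":[0,0,-10.8],"grip":60},{"travel":[-525,-534,-2],"dr":[0,0,-10.8],"grip":60},{"travel":[-525,-534,-2],"dr":[0,0,-10.8],"grip":60},{"travel":[-525,-534,-2],"dr":[0,0,-10.8],"grip":60},{"travel":[-525,-534,-2],"dr":[0,0,-10.8],"grip":60}]}}

```text
t: 0.93
ee_pos: [0.4024, 0.2556, 0.1788]
orientation: [0.077, 0.997, 0.0, -0.0]
contact_force: [1.5, 0.9, 0.5]
width: 0.06
```

```bash
python3 -c "
from h import *
go(542,-44,180,81.2)"
```

```text
go travel [-184.  -274.6   -1.3] dr [ 0.   -0.01 -0.04] | now [402.4 255.6 178.8] w 60.0 F [1.5 0.9 0.5] t 0.93
```

>>> {"method": "send_rows", "body": {"increments": [{"travel":[-184,-274,-1],"dr":[0,0,0],"grip":60},{"travel":[-184,-274,-1],"dr":[0,0,0],"grip":60},{"travel":[-184,-274,-1],"dr":[0,0,0],"grip":60},{"travel":[-184,-274,-1],"dr":[0,0,0],"grip":60},{"travel":[-184,-274,-1],"dr":[0,0,0],"grip":60},{"travel":[-184,-274,-1],"dr":[0,0,0],"grip":60},{"travel":[-184,-274,-1],"dr":[0,0,0],"grip":60},{"travel":[-184,-274,-1],"dr":[0,0,0],"grip":60},{"travel":[-184,-274,-1],"dr":[0,0,0],"grip":60},{"travel":[-184,-274,-1],"dr":[0,0,0],"grip":60}]}}

```text
t: 1.77
ee_pos: [0.5419, -0.0437, 0.1794]
orientation: [0.079, 0.997, -0.001, -0.0]
contact_force: [-0.2, 0.8, -1.0]
width: 0.0595
```

Run:
```python
from h import *
im,W=snap('wrist','w1.png')
A=(0,0,0);B=(180,255,255)
print('cap',blob(im,W,(0,0,560,420),(100,60,60),(135,255,255),(.06,.1)))
print('tall',blob(im,W,(0,0,560,420),A,B,(.0805,.1)))
m=(W[...,2]>.068)&(W[...,2]<.081)
n,l,st,_=cv2.connectedComponentsWithStats(m.astype(np.uint8))
for i in range(1,n):
    if st[i,4]>300:
        q=W[l==i]; print(st[i],cv2.minAreaRect((q[:,:2]*1000).astype(np.float32)),np.median(q[:,2]))
go(542,-44,56,81.2)
```

```text
cap (330, array([540.6, -43.1]), array([27.7, 29.6]), 83.0, array([64.6, 82.6, 84.1]))
tall (636, array([540.6, -43.1]), array([28.6, 28.8]), 36.8, array([81.9, 83.3, 84.5]))
[247 243  35  38 904] ((606.8062133789062, -67.48759460449219), (37.29958724975586, 30.084444046020508), 8.249837875366211) 0.07514201287316097
go travel [ -0.9  -1.9 123.4] dr [-0.03 -0.05 -0.13] | now [541.5 -41.9 179.4] w 59.8 F [0.  0.6 0. ] t 1.82
```

View pics/w1.png

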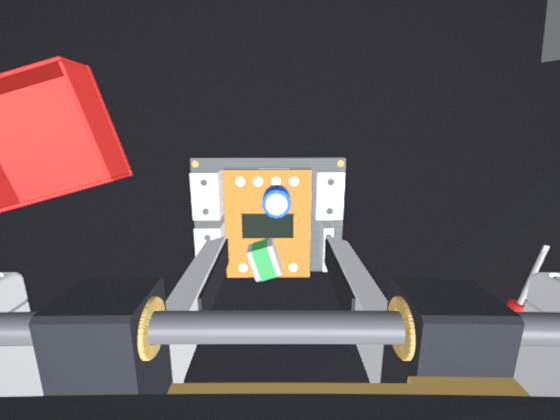

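The wrist view shows the capacitor at (277,203), the transformer at (264,260) turned about 14° from the jig, and the thin block at (328,250). Next is the grasp on the capacitor.

>>> {"method": "send_rows", "body": {"increments": [{"travel":[0,-1.5,40],"dr":[0,0,0],"grip":60},{"travel":[0,-1.5,80],"dr":[0,0,0],"grip":60},{"travel":[0,-1.5,105],"dr":[0,0,0],"grip":60},{"travel":[0,-1.5,120],"dr":[0,0,0],"grip":60},{"travel":[0,-1.5,124],"dr":[0,0,0],"grip":60},{"travel":[0,-1.5,124],"dr":[0,0,0],"grip":20},{"travel":[0,-1.5,124],"dr":[0,0,0],"grip":20},{"travel":[0,-1.5,124],"dr":[0,0,0],"grip":20},{"travel":[0,-1.5,124],"dr":[0,0,0],"grip":20},{"travel":[0,-1.5,124],"dr":[0,0,0],"grip":20}], "newtons": 15}}

```text
t: 2.65
ee_pos: [0.5422, -0.0426, 0.0567]
orientation: [0.077, 0.997, 0.0, 0.001]
contact_force: [0.3, -0.4, -0.5]
width: 0.0302
```

```bash
python3 -c "
from h import *
go(541,-44,190,81.2)
go(437,-302,190,81.2)"
```

```text
go travel [   0.8   -1.5 -133.3] dr [ 0.04  0.08 -0.03] | now [542.2 -42.6  56.7] w 30.2 F [ 0.3 -0.4 -0.5] t 2.65
go travel [  63.9 -272.4 -133.5] dr [ 0.04  0.08 -0.03] | now [542.2 -42.6  56.7] w 30.2 F [ 0.3 -0.4 -0.5] t 2.65
```

>>> {"method": "send_rows", "body": {"increments": [{"travel":[0,0,-40],"dr":[0,0,0],"grip":20},{"travel":[0,0,-80],"dr":[0,0,0],"grip":20},{"travel":[3,-30,-90],"dr":[0,0,0],"grip":20},{"travel":[9,-70,-90],"dr":[0,0,0],"grip":20},{"travel":[14,-110,-90],"dr":[0,0,0],"grip":20},{"travel":[19,-150,-90],"dr":[0,0,0],"grip":20},{"travel":[24,-190,-90],"dr":[0,0,0],"grip":20},{"travel":[30,-230,-90],"dr":[0,0,0],"grip":20},{"travel":[35,-265,-90],"dr":[0,0,0],"grip":20},{"travel":[35,-265,-90],"dr":[0,0,0],"grip":20}]}}

```text
t: 3.48
ee_pos: [0.4632, -0.3062, 0.1468]
orientation: [0.081, 0.997, -0.001, 0.001]
contact_force: [-0.1, -0.1, -0.4]
width: 0.0201
```

```bash
python3 -c "
from h import *
go(467,-299,17,81.2)
go(607,-68,180,96)"
```

```text
go travel [ -2.4   8.1 129.8] dr [-0.14  0.07 -0.49] | now [ 463.2 -306.2  146.8] w 20.1 F [-0.1 -0.1 -0.4] t 3.48
go travel [-103.5  258.2  -33.7] dr [ -0.15   0.05 -15.29] | now [ 463.2 -306.2  146.8] w 20.1 F [-0.1 -0.1 -0.4] t 3.48
```

The opening has shut to 20 mm, so the capacitor slipped out. I'll look for it.

Run:
```python
from h import *
im,W=snap('top'); cv2.imwrite('pics/t2.png',cv2.resize(im[160:310,220:440,::-1],None,fx=3,fy=3))
im2,W2=snap('wrist')
for n,i,w in(('top',im,W),('wrist',im2,W2)):
  hsv=cv2.cvtColor(i,cv2.COLOR_RGB2HSV); m=cv2.inRange(hsv,(105,100,60),(135,255,255))
  k,l,st,c=cv2.connectedComponentsWithStats(m)
  for j in range(1,k):
    if st[j,4]>15: q=w[l==j]; print(n,st[j],np.nanmedian(q,0).round(3),np.nanmin(q,0).round(3),np.nanmax(q,0).round(3))
go(467,-299,120,81.2)
```

```text
top [290 221  11  11  38] [ 0.539 -0.039  0.084] [ 0.528 -0.057  0.052] [ 0.553 -0.031  0.092]
wrist [522 224  38  39 929] [ 0.535 -0.056  0.068] [ 0.526 -0.06   0.047] [ 0.562 -0.038  0.085]
go travel [-1.1  1.9 26.2] dr [-0.01  0.03 -0.22] | now [ 465.6 -300.7  146.2] w 19.8 F [ 0.4  0.7 -0.5] t 3.58
```

View pics/t2.png

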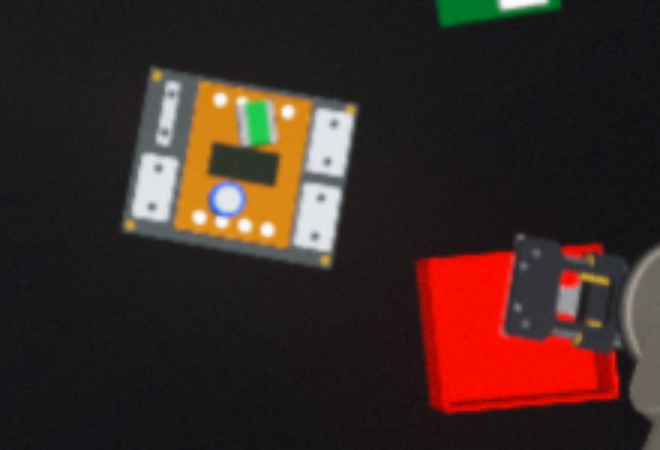

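The crop shows the capacitor still upright on the panel at (227,199), so it slipped from the grip before lifting. I'll regrasp lower and harder, and wait for the grip to settle.

Run:
```python
from h import *
im,W=world('top'); print('tall',blob(im,W,(280,215,310,240),(0,0,0),(180,255,255),(.07,.2)))
go(541,-43.5,145,81.2)
```

```text
tall (108, array([541.4, -43.8]), array([26.7, 27.8]), 46.5, array([80.5, 85.1, 87.9]))
go travel [-34.1 265.8   1.2] dr [-0.01  0.03 -0.22] | now [ 465.6 -300.7  146.2] w 19.8 F [ 0.4  0.7 -0.5] t 3.58
```

>>> {"method": "send_rows", "body": {"increments": [{"travel":[-34,266,0],"dr":[0,0,0],"grip":60},{"travel":[-34,266,0],"dr":[0,0,0],"grip":60},{"travel":[-34,266,0],"dr":[0,0,0],"grip":60},{"travel":[-34,266,0],"dr":[0,0,0],"grip":60},{"travel":[-34,266,0],"dr":[0,0,0],"grip":60},{"travel":[-34,266,0],"dr":[0,0,0],"grip":60},{"travel":[-34,266,0],"dr":[0,0,0],"grip":60},{"travel":[-34,266,0],"dr":[0,0,0],"grip":60},{"travel":[-34,266,0],"dr":[0,0,0],"grip":60},{"travel":[-34,266,0],"dr":[0,0,0],"grip":60}]}}

```text
t: 4.42
ee_pos: [0.5405, -0.0413, 0.1459]
orientation: [0.077, 0.997, -0.0, 0.0]
contact_force: [0.2, 0.8, 0.1]
width: 0.0598
```

```bash
python3 -c "
from h import *
go(541,-43.5,53,81.2)"
```

```text
go travel [-0.8 -2.1 92.9] dr [0.   0.   0.01] | now [540.5 -41.3 145.9] w 59.8 F [0.2 0.8 0.1] t 4.42
```

>>> {"method": "send_rows", "body": {"increments": [{"travel":[-1,-2,40],"dr":[0,0,0],"grip":60},{"travel":[-1,-2,75],"dr":[0,0,0],"grip":60},{"travel":[-1,-2,90],"dr":[0,0,0],"grip":60},{"travel":[-1,-2,93],"dr":[0,0,0],"grip":60},{"travel":[-1,-2,93],"dr":[0,0,0],"grip":15},{"travel":[-1,-2,93],"dr":[0,0,0],"grip":15},{"travel":[-1,-2,93],"dr":[0,0,0],"grip":15},{"travel":[-1,-2,93],"dr":[0,0,0],"grip":15},{"travel":[-1,-2,93],"dr":[0,0,0],"grip":15},{"travel":[-1,-2,93],"dr":[0,0,0],"grip":15}], "newtons": 30}}

```text
t: 5.25
ee_pos: [0.5419, -0.0438, 0.0535]
orientation: [0.077, 0.997, 0.0, 0.001]
contact_force: [0.3, -0.5, 1.3]
width: 0.0272
```

>>> {"method": "send_rows", "body": {"increments": [{"travel":[0,0,0],"dr":[0,0,0],"grip":15},{"travel":[0,0,0],"dr":[0,0,0],"grip":15},{"travel":[0,0,0],"dr":[0,0,0],"grip":15},{"travel":[0,0,-10],"dr":[0,0,0],"grip":15},{"travel":[0,0,-30],"dr":[0,0,0],"grip":15},{"travel":[0,0,-55],"dr":[0,0,0],"grip":15},{"travel":[0,0,-80],"dr":[0,0,0],"grip":15},{"travel":[0,0,-90],"dr":[0,0,0],"grip":15},{"travel":[0,0,-90],"dr":[0,0,0],"grip":15}]}}

```text
t: 6.0
ee_pos: [0.5426, -0.0438, 0.1454]
orientation: [0.077, 0.997, 0.001, 0.002]
contact_force: [0.4, 1.3, -0.2]
width: 0.027
```

```bash
python3 -c "
from h import *
go(467,-299,140,81.2)"
```

```text
go travel [  35.5 -263.8    4.9] dr [ 0.07  0.19 -0.05] | now [542.6 -43.8 145.4] w 27.0 F [ 0.4  1.3 -0.2] t 6.0
```

>>> {"method": "send_rows", "body": {"increments": [{"travel":[1,-10,4],"dr":[0,0,0],"grip":15},{"travel":[5,-35,4],"dr":[0,0,0],"grip":15},{"travel":[9,-68,4],"dr":[0,0,0],"grip":15},{"travel":[14,-104,4],"dr":[0,0,0],"grip":15},{"travel":[19,-140,4],"dr":[0,0,0],"grip":15},{"travel":[24,-176,4],"dr":[0,0,0],"grip":15},{"travel":[28,-210,4],"dr":[0,0,0],"grip":15},{"travel":[32,-240,4],"dr":[0,0,0],"grip":15},{"travel":[35,-258,4],"dr":[0,0,0],"grip":15},{"travel":[35,-264,4],"dr":[0,0,0],"grip":15}]}}

```text
t: 6.83
ee_pos: [0.4631, -0.3028, 0.1374]
orientation: [0.079, 0.997, -0.0, -0.001]
contact_force: [-0.2, 0.1, 0.9]
width: 0.0272
```

```bash
python3 -c "
from h import *
go(467,-299,17,81.2)"
```

```text
go travel [ -3.5   4.5 120.4] dr [-0.05 -0.14 -0.31] | now [ 463.1 -302.8  137.4] w 27.2 F [-0.2  0.1  0.9] t 6.83
```

>>> {"method": "send_rows", "body": {"increments": [{"travel":[-2,2,35],"dr":[0,0,0],"grip":15},{"travel":[-2,2,70],"dr":[0,0,0],"grip":15},{"travel":[-2,2,100],"dr":[0,0,0],"grip":15},{"travel":[-2,2,115],"dr":[0,0,0],"grip":15},{"travel":[-2,2,120],"dr":[0,0,0],"grip":15},{"travel":[-2,2,120],"dr":[0,0,0],"grip":15},{"travel":[-2,2,120],"dr":[0,0,0],"grip":60},{"travel":[-2,2,120],"dr":[0,0,0],"grip":60},{"travel":[-2,2,120],"dr":[0,0,0],"grip":60},{"travel":[-2,2,120],"dr":[0,0,0],"grip":60}]}}

```text
t: 7.67
ee_pos: [0.4692, -0.2978, 0.0197]
orientation: [0.077, 0.997, -0.0, 0.001]
contact_force: [0.4, -0.5, 1.2]
width: 0.0503
```

>>> {"method": "send_rows", "body": {"increments": [{"travel":[0,0,-10],"dr":[0,0,0],"grip":60},{"travel":[0,0,-40],"dr":[0,0,0],"grip":60},{"travel":[0,0,-80],"dr":[0,0,0],"grip":60},{"travel":[0,0,-120],"dr":[0,0,0],"grip":60},{"travel":[0,0,-130],"dr":[0,0,0],"grip":60}]}}

```text
t: 8.08
ee_pos: [0.4703, -0.2994, 0.1552]
orientation: [0.078, 0.997, -0.001, 0.003]
contact_force: [0.5, -1.0, 0.6]
width: 0.0601
```

```bash
python3 -c "
from h import *
go(607,-68,145,96)
im,W=snap('wrist')
print('cap',blob(im,W,(0,0,560,420),(100,100,60),(135,255,255),(0,.2)))"
```

```text
go travel [-99.1 249.8  10.5] dr [ -0.12   0.37 -14.91] | now [ 470.3 -299.4  155.2] w 60.1 F [ 0.5 -1.   0.6] t 8.08
cap (243, array([ 466.6, -297.3]), array([27. , 29.2]), 80.8, array([18.6, 38.5, 40. ]))
```

Capacitor is standing in the bin at (467,-297). On to the transformer.

>>> {"method": "send_rows", "body": {"increments": [{"travel":[-99,250,10],"dr":[0,0,-15],"grip":60},{"travel":[-99,250,10],"dr":[0,0,-15],"grip":60},{"travel":[-99,250,10],"dr":[0,0,-15],"grip":60},{"travel":[-99,250,10],"dr":[0,0,-15],"grip":60},{"travel":[-99,250,10],"dr":[0,0,-15],"grip":60},{"travel":[-99,250,10],"dr":[0,0,-15],"grip":60},{"travel":[-99,250,10],"dr":[0,0,-15],"grip":60},{"travel":[-99,250,10],"dr":[0,0,-15],"grip":60},{"travel":[-99,250,10],"dr":[0,0,-15],"grip":60},{"travel":[-99,250,10],"dr":[0,0,-15],"grip":60}]}}

```text
t: 8.97
ee_pos: [0.6043, -0.0668, 0.139]
orientation: [-0.053, 0.999, -0.0, -0.0]
contact_force: [-0.1, -0.7, -0.6]
width: 0.0599
```

Run:
```python
from h import *
im,W=snap('wrist','w3.png')
m=(W[...,2]>.068)&(W[...,2]<.081)&(abs(W[...,0]-.607)<.04)&(abs(W[...,1]+.068)<.04)
q=W[m]; print(len(q),cv2.minAreaRect((q[:,:2]*1000).astype(np.float32)),np.median(q[:,2]))
go(607,-68,54,96)
```

```text
1286 ((606.933349609375, -67.74636840820312), (36.73957824707031, 30.00384521484375), 8.030938148498535) 0.07528127780192251
go travel [-2.7 -1.1 85.1] dr [-0.02 -0.    0.06] | now [604.2 -67.2 139.1] w 60.0 F [-0.2  0.3 -0.1] t 9.02
```

>>> {"method": "send_rows", "body": {"increments": [{"travel":[-2.5,-1,35],"dr":[0,0,-2],"grip":60},{"travel":[-2.5,-1,65],"dr":[0,0,-2],"grip":60},{"travel":[-2.5,-1,80],"dr":[0,0,-2],"grip":60},{"travel":[-2.5,-1,86],"dr":[0,0,-2],"grip":60},{"travel":[-2.5,-1,86],"dr":[0,0,-2],"grip":15},{"travel":[-2.5,-1,86],"dr":[0,0,-2],"grip":15},{"travel":[-2.5,-1,86],"dr":[0,0,-2],"grip":15},{"travel":[-2.5,-1,86],"dr":[0,0,-2],"grip":15},{"travel":[-2.5,-1,86],"dr":[0,0,-2],"grip":15},{"travel":[-2.5,-1,86],"dr":[0,0,-2],"grip":15}], "newtons": 35}}

```text
t: 9.85
ee_pos: [0.6077, -0.0665, 0.0535]
orientation: [-0.071, 0.997, 0.0, 0.0]
contact_force: [-1.0, 0.2, -0.2]
width: 0.0229
```

>>> {"method": "send_rows", "body": {"increments": [{"travel":[0,0,0],"dr":[0,0,0],"grip":15},{"travel":[0,0,0],"dr":[0,0,0],"grip":15},{"travel":[0,0,0],"dr":[0,0,0],"grip":15},{"travel":[0,0,-10],"dr":[0,0,0],"grip":15},{"travel":[0,0,-30],"dr":[0,0,0],"grip":15},{"travel":[0,0,-55],"dr":[0,0,0],"grip":15},{"travel":[0,0,-80],"dr":[0,0,0],"grip":15},{"travel":[0,0,-90],"dr":[0,0,0],"grip":15},{"travel":[0,0,-90],"dr":[0,0,0],"grip":15}]}}

```text
t: 10.6
ee_pos: [0.6089, -0.0667, 0.1458]
orientation: [-0.071, 0.997, 0.0, 0.002]
contact_force: [0.6, 1.1, 0.3]
width: 0.0151
```

```bash
python3 -c "
from h import *
go(408,-306,140,96)"
```

```text
go travel [ 232.8 -208.4    4.9] dr [-0.01  0.24  2.15] | now [608.9 -66.7 145.8] w 15.1 F [0.6 1.1 0.3] t 10.6
```

Run:
```python
from h import *
im,W=snap('wrist','w4.png')
m=(W[...,2]>.062)&(W[...,2]<.09)&(abs(W[...,0]-.607)<.06)&(abs(W[...,1]+.068)<.05)
q=W[m]; print(len(q),cv2.minAreaRect((q[:,:2]*1000).astype(np.float32)),np.percentile(q[:,2],[5,50,95]))
```

```text
1272 ((606.9298706054688, -67.79048156738281), (36.93854522705078, 30.00326156616211), 8.015763282775879) [0.07232608 0.07521414 0.07643606]
```

View pics/w4.png

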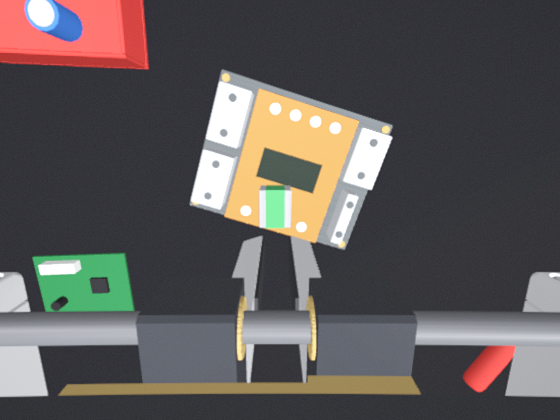

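The transformer has not moved: it is at (275,207) and the shut fingertips are at (275,240). The fingers seem to have closed above it. I'll measure where the fingertips really are.

Run:
```python
from h import *
im,W=world('wrist'); s=ctrl.observe(); M=R.from_quat(s['orientation']).as_matrix()
T=(W-s['ee_pos'])@M*1000
for v in (236,239,242,245,250,260,275): print(v,[(u,T[v,u].round(0).tolist()) for u in (242,250,258,296,304,312)])
z=np.load('last_wrist.npz'); print('cam in tool',(M.T@(z['eye']-s['ee_pos'])*1000).round(1)); print(s['ee_pos'],s['width'],s['joint_pos'].round(3))
```

```text
236 [(242, [-53.0, -42.0, 146.0]), (250, [-52.0, -32.0, 145.0]), (258, [-52.0, -22.0, 145.0]), (296, [-36.0, 21.0, 97.0]), (304, [-35.0, 29.0, 97.0]), (312, [-36.0, 38.0, 97.0])]
239 [(242, [-57.0, -42.0, 146.0]), (250, [9.0, -16.0, -35.0]), (258, [10.0, -11.0, -36.0]), (296, [9.0, 12.0, -35.0]), (304, [9.0, 16.0, -35.0]), (312, [-39.0, 38.0, 97.0])]
242 [(242, [-60.0, -42.0, 145.0]), (250, [9.0, -15.0, -40.0]), (258, [9.0, -11.0, -40.0]), (296, [9.0, 11.0, -40.0]), (304, [9.0, 16.0, -40.0]), (312, [-60.0, 44.0, 145.0])]
245 [(242, [-64.0, -42.0, 145.0]), (250, [9.0, -15.0, -45.0]), (258, [9.0, -10.0, -45.0]), (296, [9.0, 11.0, -45.0]), (304, [9.0, 16.0, -44.0]), (312, [-64.0, 44.0, 145.0])]
250 [(242, [9.0, -19.0, -53.0]), (250, [9.0, -14.0, -53.0]), (258, [9.0, -10.0, -53.0]), (296, [9.0, 11.0, -53.0]), (304, [9.0, 15.0, -52.0]), (312, [9.0, 19.0, -51.0])]
260 [(242, [9.0, -17.0, -66.0]), (250, [9.0, -13.0, -66.0]), (258, [9.0, -9.0, -65.0]), (296, [9.0, 10.0, -66.0]), (304, [9.0, 14.0, -65.0]), (312, [9.0, 18.0, -66.0])]
275 [(242, [9.0, -16.0, -81.0]), (250, [10.0, -12.0, -84.0]), (258, [8.0, -8.0, -80.0]), (296, [8.0, 9.0, -79.0]), (304, [9.0, 12.0, -82.0]), (312, [10.0, 16.0, -83.0])]
cam in tool [  71.9   -0.3 -207.8]
[ 0.60799747 -0.0665214   0.14398183] 0.014997072398998968 [-0.358  0.38   0.464  1.81  -0.2    0.996  1.9  ]
```

The fingertips sit about 28–33 mm behind the reported TCP, which fits both poor grasps. I'll allow about 28 mm and regrasp with the TCP at z≈30.

>>> {"method": "send_rows", "body": {"increments": [{"travel":[1,-1,0],"dr":[0,0,0],"grip":60},{"travel":[1,-1,0],"dr":[0,0,0],"grip":60},{"travel":[1,-1,0],"dr":[0,0,0],"grip":60},{"travel":[1,-1,0],"dr":[0,0,0],"grip":60},{"travel":[1,-1,35],"dr":[0,0,0],"grip":60},{"travel":[1,-1,70],"dr":[0,0,0],"grip":60},{"travel":[1,-1,95],"dr":[0,0,0],"grip":60},{"travel":[1,-1,105],"dr":[0,0,0],"grip":60},{"travel":[1,-1,112],"dr":[0,0,0],"grip":60},{"travel":[1,-1,112],"dr":[0,0,0],"grip":60}]}}

```text
t: 11.48
ee_pos: [0.6062, -0.0679, 0.0301]
orientation: [-0.071, 0.997, -0.0, -0.001]
contact_force: [0.5, 0.1, 0.0]
width: 0.06
```

>>> {"method": "send_rows", "body": {"increments": [{"travel":[0,0,0],"dr":[0,0,0],"grip":15},{"travel":[0,0,0],"dr":[0,0,0],"grip":15},{"travel":[0,0,0],"dr":[0,0,0],"grip":15},{"travel":[0,0,0],"dr":[0,0,0],"grip":15},{"travel":[0,0,0],"dr":[0,0,0],"grip":15},{"travel":[0,0,0],"dr":[0,0,0],"grip":15},{"travel":[0,0,0],"dr":[0,0,0],"grip":15},{"travel":[0,0,0],"dr":[0,0,0],"grip":15}], "newtons": 35}}

```text
t: 12.15
ee_pos: [0.6069, -0.0677, 0.0311]
orientation: [-0.071, 0.997, -0.0, 0.0]
contact_force: [1.1, -0.5, 1.2]
width: 0.0298
```

>>> {"method": "send_rows", "body": {"increments": [{"travel":[0,0,-10],"dr":[0,0,0],"grip":15},{"travel":[0,0,-35],"dr":[0,0,0],"grip":15},{"travel":[0,0,-70],"dr":[0,0,0],"grip":15},{"travel":[0,0,-95],"dr":[0,0,0],"grip":15},{"travel":[0,0,-100],"dr":[0,0,0],"grip":15}]}}

```text
t: 12.57
ee_pos: [0.6084, -0.0682, 0.1355]
orientation: [-0.071, 0.997, -0.0, 0.002]
contact_force: [0.7, -0.3, 0.3]
width: 0.0295
```

```bash
python3 -c "
from h import *
go(408,-306,120,97)"
```

```text
go travel [ 232.  -207.1   14.5] dr [-0.03  0.29  1.12] | now [608.4 -68.2 135.5] w 29.5 F [ 0.7 -0.3  0.3] t 12.57
```

>>> {"method": "send_rows", "body": {"increments": [{"travel":[12,-10,0],"dr":[0,0,0],"grip":15},{"travel":[35,-32,0],"dr":[0,0,0],"grip":15},{"travel":[62,-57,0],"dr":[0,0,0],"grip":15},{"travel":[90,-82,0],"dr":[0,0,0],"grip":15},{"travel":[118,-107,5],"dr":[0,0,0],"grip":15},{"travel":[146,-132,10],"dr":[0,0,0],"grip":15},{"travel":[174,-157,15],"dr":[0,0,0],"grip":15},{"travel":[202,-182,15],"dr":[0,0,0],"grip":15},{"travel":[222,-200,15],"dr":[0,0,0],"grip":15},{"travel":[232,-207,15],"dr":[0,0,0],"grip":15}]}}

```text
t: 13.4
ee_pos: [0.4024, -0.3083, 0.1155]
orientation: [-0.069, 0.998, 0.0, -0.001]
contact_force: [-0.3, -0.2, -1.5]
width: 0.0297
```

>>> {"method": "send_rows", "body": {"increments": [{"travel":[0,0,0],"dr":[0,0,0],"grip":15},{"travel":[0,0,0],"dr":[0,0,0],"grip":15}]}}

```text
t: 13.57
ee_pos: [0.4058, -0.3053, 0.1156]
orientation: [-0.071, 0.998, 0.0, -0.0]
contact_force: [0.1, 0.7, -0.3]
width: 0.0299
```

```bash
python3 -c "
from h import *
go(408,-306,-10,97)"
```

```text
go travel [ -2.2  -1.1 125.6] dr [ 0.03 -0.02  1.09] | now [ 405.8 -305.3  115.6] w 29.9 F [ 0.1  0.7 -0.3] t 13.57
```

>>> {"method": "send_rows", "body": {"increments": [{"travel":[-2,-1,35],"dr":[0,0,0],"grip":15},{"travel":[-2,-1,70],"dr":[0,0,0],"grip":15},{"travel":[-2,-1,100],"dr":[0,0,0],"grip":15},{"travel":[-2,-1,115],"dr":[0,0,0],"grip":15},{"travel":[-2,-1,122],"dr":[0,0,0],"grip":15},{"travel":[-2,-1,124],"dr":[0,0,0],"grip":15},{"travel":[-2,-1,124],"dr":[0,0,0],"grip":50},{"travel":[-2,-1,124],"dr":[0,0,0],"grip":50},{"travel":[-2,-1,124],"dr":[0,0,0],"grip":50},{"travel":[-2,-1,124],"dr":[0,0,0],"grip":50}]}}

```text
t: 14.4
ee_pos: [0.4092, -0.3064, -0.0072]
orientation: [-0.071, 0.997, -0.0, 0.001]
contact_force: [0.3, -0.8, 0.0]
width: 0.0494
```

>>> {"method": "send_rows", "body": {"increments": [{"travel":[0,0,-15],"dr":[0,0,0],"grip":50},{"travel":[0,0,-50],"dr":[0,0,0],"grip":50},{"travel":[0,0,-90],"dr":[0,0,0],"grip":50},{"travel":[0,0,-130],"dr":[0,0,0],"grip":50},{"travel":[0,0,-155],"dr":[0,0,0],"grip":50}]}}

```text
t: 14.82
ee_pos: [0.4089, -0.3072, 0.1509]
orientation: [-0.071, 0.997, -0.001, 0.002]
contact_force: [1.1, -1.2, -0.6]
width: 0.0501
```

Run:
```python
from h import *
im,W=snap('wrist')
for n,lo,hi in(('cap',(100,100,60),(135,255,255)),('tr',(45,100,60),(90,255,255))):
  m=(abs(W[...,0]-.437)<.07)&(abs(W[...,1]+.302)<.08)&(cv2.inRange(cv2.cvtColor(im,cv2.COLOR_RGB2HSV),lo,hi)>0)
  q=W[m]; print(n,len(q),np.median(q,0).round(3))
print(ctrl.observe()['joint_pos'].round(2))
go(408.5,297.5,145,88)
```

```text
cap 317 [ 0.455 -0.299  0.035]
tr 504 [ 0.406 -0.305  0.031]
[-0.02  0.2   0.62  2.02 -0.15  0.95  2.39]
go travel [-83.1 600.    7.5] dr [-0.17  0.43 10.09] | now [ 410.6 -308.2  154.1] w 49.8 F [ 2.2 -3.3  5.2] t 14.87
```

>>> {"method": "send_rows", "body": {"increments": [{"travel":[-133,292,0],"dr":[0,0,5],"grip":50},{"travel":[-133,292,0],"dr":[0,0,5],"grip":50},{"travel":[-133,292,0],"dr":[0,0,10],"grip":50},{"travel":[-133,292,0],"dr":[0,0,10],"grip":50},{"travel":[-133,292,0],"dr":[0,0,10],"grip":50},{"travel":[-133,292,0],"dr":[0,0,10],"grip":50},{"travel":[-133,292,0],"dr":[0,0,10],"grip":50},{"travel":[-133,292,0],"dr":[0,0,10],"grip":50},{"travel":[-120,320,0],"dr":[0,0,10],"grip":50},{"travel":[-115,350,0],"dr":[0,0,10],"grip":50}]}}

```text
t: 15.7
ee_pos: [0.4718, 0.0577, 0.147]
orientation: [0.016, 1.0, -0.0, 0.0]
contact_force: [0.9, 0.3, -0.1]
width: 0.0502
```

```bash
python3 -c "
from h import *
go(408.5,297.5,145,88)"
```

```text
go travel [ 71.  237.6   2. ] dr [-0.01  0.01  0.16] | now [471.8  57.7 147. ] w 50.2 F [ 0.9  0.3 -0.1] t 15.7
```

>>> {"method": "send_rows", "body": {"increments": [{"travel":[71,238,2],"dr":[0,0,0],"grip":50},{"travel":[71,238,2],"dr":[0,0,0],"grip":50},{"travel":[71,238,2],"dr":[0,0,0],"grip":50},{"travel":[71,238,2],"dr":[0,0,0],"grip":50},{"travel":[71,238,2],"dr":[0,0,0],"grip":50},{"travel":[71,238,2],"dr":[0,0,0],"grip":50},{"travel":[71,238,2],"dr":[0,0,0],"grip":50},{"travel":[71,238,2],"dr":[0,0,0],"grip":50},{"travel":[71,238,2],"dr":[0,0,0],"grip":50}]}}

```text
t: 16.45
ee_pos: [0.4094, 0.2963, 0.145]
orientation: [0.016, 1.0, -0.0, 0.0]
contact_force: [0.6, -0.8, 0.0]
width: 0.0498
```

Run:
```python
from h import *
im,W=snap('wrist','w5.png')
near=(abs(W[...,0]-.4085)<.06)&(abs(W[...,1]-.2975)<.06)
for n,a,b in(('spacer',.08,.1),('holder',.02,.035)):
  q=W[near&(W[...,2]>a)&(W[...,2]<b)]; print(n,len(q),cv2.minAreaRect((q[:,:2]*1000).astype(np.float32)) if len(q) else '',np.median(q[:,2]))
go(408.5,297.5,30,88)
```

```text
spacer 675 ((410.1220703125, 300.3161926269531), (11.624491691589355, 44.6881103515625), 88.09700775146484) 0.08893525166949251
holder 1841 ((410.1248779296875, 300.5552978515625), (43.608150482177734, 70.58148193359375), 87.71900177001953) 0.026974613597096575
go travel [  1.2   1.8 115. ] dr [-0.    0.02  0.09] | now [409.6 295.7 145. ] w 50.0 F [-0.1 -0.6 -0.9] t 16.5
```

View pics/w5.png

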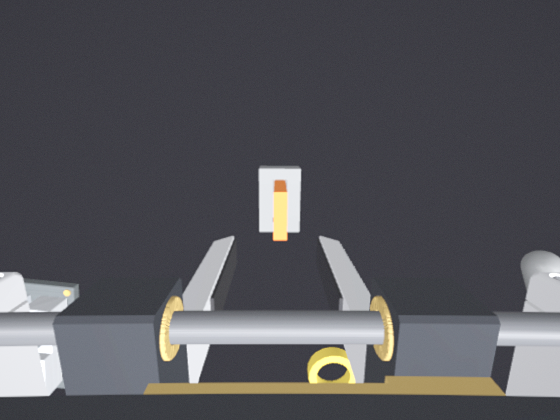

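The spacer stands upright in the holder, seen at (280,212) between the open fingers, which are aligned with it. I'll grasp it now.

>>> {"method": "send_rows", "body": {"increments": [{"travel":[0,3,35],"dr":[0,0,0],"grip":40},{"travel":[0,3,70],"dr":[0,0,0],"grip":40},{"travel":[0,3,100],"dr":[0,0,0],"grip":40},{"travel":[0,3,112],"dr":[0,0,0],"grip":40},{"travel":[0,3,116],"dr":[0,0,0],"grip":40},{"travel":[0,3,116],"dr":[0,0,0],"grip":40},{"travel":[0,3,116],"dr":[0,0,0],"grip":5},{"travel":[0,3,116],"dr":[0,0,0],"grip":5},{"travel":[0,3,116],"dr":[0,0,0],"grip":5},{"travel":[0,3,116],"dr":[0,0,0],"grip":5}], "newtons": 35}}

```text
t: 17.33
ee_pos: [0.4098, 0.3001, 0.0297]
orientation: [0.016, 1.0, 0.001, 0.001]
contact_force: [0.2, -0.4, -0.8]
width: 0.017
```

>>> {"method": "send_rows", "body": {"increments": [{"travel":[0,0,0],"dr":[0,0,0],"grip":5},{"travel":[0,0,0],"dr":[0,0,0],"grip":5},{"travel":[0,0,0],"dr":[0,0,0],"grip":5},{"travel":[0,0,0],"dr":[0,0,0],"grip":5},{"travel":[0,0,0],"dr":[0,0,0],"grip":5},{"travel":[0,0,0],"dr":[0,0,0],"grip":5}]}}

```text
t: 17.83
ee_pos: [0.4097, 0.3, 0.0294]
orientation: [0.016, 1.0, 0.0, 0.0]
contact_force: [-0.7, -1.2, 8.8]
width: 0.0119
```

Run:
```python
from h import *
go(408.5,297.5,30,88); print(ctrl.observe()['ft_torque'].round(2))
```

```text
go travel [ 1.1 -2.6 -0.6] dr [0.04 0.03 0.16] | now [409.7 300.   29.4] w 11.9 F [-0.7 -1.2  8.8] t 17.83
[-0.26  0.27 -0.01]
```

>>> {"method": "send_rows", "body": {"increments": [{"travel":[0,0,-5],"dr":[0,0,0],"grip":5},{"travel":[0,0,-15],"dr":[0,0,0],"grip":5},{"travel":[0,0,-35],"dr":[0,0,0],"grip":5},{"travel":[0,0,-65],"dr":[0,0,0],"grip":5},{"travel":[0,0,-90],"dr":[0,0,0],"grip":5},{"travel":[0,0,-100],"dr":[0,0,0],"grip":5},{"travel":[0,0,-100],"dr":[0,0,0],"grip":5}]}}

```text
t: 18.42
ee_pos: [0.4105, 0.3008, 0.1317]
orientation: [0.016, 1.0, 0.002, 0.001]
contact_force: [-0.4, 0.1, -2.0]
width: 0.0118
```

Run:
```python
from h import *
im,W=snap('wrist'); s=ctrl.observe(); M=R.from_quat(s['orientation']).as_matrix()
m=cv2.inRange(cv2.cvtColor(im,cv2.COLOR_RGB2HSV),(5,150,100),(22,255,255))>0
q=((W-s['ee_pos'])@M*1000); m&=(abs(q[...,0])<60)&(abs(q[...,1])<30); q=q[m]; print(len(q),np.percentile(q,[2,50,98],axis=0).round(1))
v,u=np.where(m);print(u.min(),u.max(),v.min(),v.max())
for vv in range(v.min(),v.max(),6):
  uu=np.where(m[vv])[0]; print(vv,uu.min(),uu.max(),np.nanmedian(((W[vv,uu]-s['ee_pos'])@M*1000),0).round(1)) if len(uu) else 0
# gap measurement from top and wrist1
go(615.5,-8,125,81.2)
```

```text
627 [[ -1.4  -4.9 -65.1]
 [ 20.8   0.6 -38.7]
 [ 21.1   6.7   9.4]]
264 288 202 292
202 274 279 [20.9  1.  12.9]
208 269 283 [20.8  0.6 -5. ]
214 268 284 [ 20.8   0.6 -20.7]
220 268 284 [ 20.8   0.6 -34.1]
226 267 285 [ 20.8   0.5 -45.9]
232 266 286 [ 20.8   0.5 -56. ]
256 264 288 [  8.9   0.5 -59.8]
262 264 288 [  7.3   0.6 -63.8]
268 288 288 [  4.3   6.6 -64.4]
274 288 288 [  0.8   6.7 -64. ]
280 288 288 [ -2.1   6.7 -64.9]
286 288 288 [ -5.1   6.7 -65.7]
go travel [-215.5 -301.5    4.6] dr [0.12 0.08 6.96] | now [409.8 300.2 129.9] w 11.6 F [ 0.   0.5 -0.4] t 18.47
```

Spacer is held upright, centred within about 1 mm of the tool axis. I'll carry it toward the jig, stopping short so the wrist camera sees the whole panel.

>>> {"method": "send_rows", "body": {"increments": [{"travel":[-15,-20,0],"dr":[0,0,2],"grip":5},{"travel":[-37,-48,0],"dr":[0,0,4],"grip":5},{"travel":[-60,-78,0],"dr":[0,0,7],"grip":5},{"travel":[-84,-109,0],"dr":[0,0,7],"grip":5},{"travel":[-108,-140,0],"dr":[0,0,7],"grip":5},{"travel":[-132,-171,0],"dr":[0,0,7],"grip":5},{"travel":[-156,-202,0],"dr":[0,0,7],"grip":5},{"travel":[-180,-234,0],"dr":[0,0,7],"grip":5},{"travel":[-204,-266,0],"dr":[0,0,7],"grip":5},{"travel":[-222,-290,0],"dr":[0,0,7],"grip":5}]}}

```text
t: 19.3
ee_pos: [0.6223, -0.0007, 0.1271]
orientation: [0.078, 0.997, -0.001, -0.001]
contact_force: [0.6, -0.5, -0.4]
width: 0.012
```

>>> {"method": "send_rows", "body": {"increments": [{"travel":[-16,-20,0],"dr":[0,0,0],"grip":5},{"travel":[-16,-20,0],"dr":[0,0,0],"grip":5},{"travel":[-16,-20,0],"dr":[0,0,0],"grip":5}]}}

```text
t: 19.55
ee_pos: [0.634, -0.0213, 0.1269]
orientation: [0.078, 0.997, -0.001, -0.001]
contact_force: [-0.7, -0.2, -0.3]
width: 0.0119
```

Run:
```python
from h import *
im,W=snap('wrist','w6.png'); s=ctrl.observe()
near=(abs(W[...,0]-.574)<.11)&(abs(W[...,1]+.06)<.12)
hsv=cv2.cvtColor(im,cv2.COLOR_RGB2HSV)
def rect(m,n):
  k,l,st,_=cv2.connectedComponentsWithStats(m.astype(np.uint8),connectivity=4)
  for i in range(1,k):
    if st[i,4]>150: q=W[l==i]; print(n,st[i],[np.round(x,1) for x in cv2.minAreaRect((q[:,:2]*1000).astype(np.float32))],np.nanmedian(q[:,2]).round(4))
rect(near&(W[...,2]>.0455)&(W[...,2]<.056)&(hsv[...,1]>120),'panel')
rect(near&(W[...,2]>.035)&(W[...,2]<.05)&(hsv[...,1]<70)&(hsv[...,2]>120),'blocks')
go(615.5,-8,100,81.2)
```

```text
panel [  165    76   115   144 11759] [array([573.4, -59.1]), array([ 98.9, 129.3]), np.float64(81.2)] 0.0471
blocks [ 124   82   44   64 2370] [array([ 529.3, -124.9]), array([33. , 55.3]), np.float64(81.0)] 0.0411
blocks [ 287   82   36   64 2221] [array([551.8,  17.6]), array([31.6, 55. ]), np.float64(81.5)] 0.0411
blocks [296 156  14  58 730] [array([616.6,   7.3]), array([12.1, 55.7]), np.float64(81.2)] 0.0411
blocks [ 134  157   40   57 1961] [array([ 594.6, -135.2]), array([32.3, 55. ]), np.float64(81.1)] 0.0409
go travel [19.8  8.8 27.2] dr [-0.05 -0.14 -0.09] | now [633.7 -19.8 127.1] w 11.9 F [ 0.8  0.1 -0.2] t 19.6
```

View pics/w6.png

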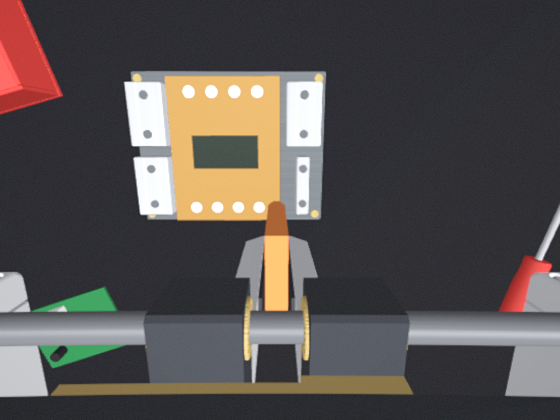

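The view shows the jig with the empty panel, the thin block at (303,185), and the spacer hanging straight with its foot at (277,205). Averaging the four blocks puts the gap centre at (614.6,-6.6).

>>> {"method": "send_rows", "body": {"increments": [{"travel":[12,5,10],"dr":[0,0,0],"grip":5},{"travel":[22,9.5,20],"dr":[0,0,0],"grip":5},{"travel":[22,9.5,27],"dr":[0,0,0],"grip":5},{"travel":[22,9.5,35],"dr":[0,0,0],"grip":5},{"travel":[22,9.5,45],"dr":[0,0,0],"grip":5},{"travel":[22,9.5,45],"dr":[0,0,0],"grip":5},{"travel":[22,9.5,45],"dr":[0,0,0],"grip":5},{"travel":[22,9.5,45],"dr":[0,0,0],"grip":5}]}}

```text
t: 20.27
ee_pos: [0.6147, -0.007, 0.0839]
orientation: [0.077, 0.997, -0.0, 0.0]
contact_force: [0.6, -0.1, -0.6]
width: 0.0114
```

Run:
```python
from h import *
go(613.3,-7,32,81.2)
im,W=snap('wrist'); s=ctrl.observe(); M=R.from_quat(s['orientation']).as_matrix(); T=(W-s['ee_pos'])@M*1000
hsv=cv2.cvtColor(im,cv2.COLOR_RGB2HSV)
near=(abs(W[...,0]-.574)<.11)&(abs(W[...,1]+.06)<.12)
q=T[near&(W[...,2]>.0455)&(W[...,2]<.05)&(hsv[...,1]>120)&(T[...,1]<-2)]; print('panel edge tool y',np.percentile(q[:,1],[98,99.5,100]).round(1))
b=near&(W[...,2]>.036)&(W[...,2]<.046)&(hsv[...,1]<70)&(hsv[...,2]>120)&(T[...,1]>-5)
q=T[b]; print('thick block inner y',len(q),np.percentile(q[:,1],[0,1,3]).round(1) if len(q) else '')
m=(hsv[...,1]>150)&(abs(T[...,0])<30)&(abs(T[...,1])<12)&(T[...,2]<25); q=T[m]
for a in (-40,-20,0): k=q[abs(q[:,2]-a)<8]; print('spacer',a,len(k),np.percentile(k[:,1],[1,99]).round(1) if len(k) else '')
```

```text
go travel [ 1.4 -0.2 51.9] dr [-0.01  0.01 -0.06] | now [614.7  -7.   83.9] w 11.4 F [ 0.6 -0.1 -0.6] t 20.27
panel edge tool y [-10.1  -8.8  -8.2]
thick block inner y 3584 [-1.6 -1.6 -0.8]
spacer -40 168 [-6.7  5.1]
spacer -20 122 [-5.6  5.1]
spacer 0 80 [-5.1  4.9]
```

Spacer and gap are aligned within about 0.5 mm. Descending.

>>> {"method": "send_rows", "body": {"increments": [{"travel":[1,0,8],"dr":[0,0,0],"grip":5},{"travel":[1,0,16],"dr":[0,0,0],"grip":5},{"travel":[1,0,22],"dr":[0,0,0],"grip":5},{"travel":[1,0,28],"dr":[0,0,0],"grip":5},{"travel":[1,0,34],"dr":[0,0,0],"grip":5},{"travel":[1,0,39],"dr":[0,0,0],"grip":5},{"travel":[1,0,43],"dr":[0,0,0],"grip":5},{"travel":[1,0,46],"dr":[0,0,0],"grip":5},{"travel":[1,0,49],"dr":[0,0,0],"grip":5},{"travel":[1,0,49],"dr":[0,0,0],"grip":5}]}}

```text
t: 21.15
ee_pos: [0.6131, -0.0066, 0.0343]
orientation: [0.077, 0.997, -0.0, -0.0]
contact_force: [-0.2, 0.3, -1.2]
width: 0.0119
```

>>> {"method": "send_rows", "body": {"increments": [{"travel":[0,0,1],"dr":[0,0,0],"grip":5},{"travel":[0,0,2],"dr":[0,0,0],"grip":5},{"travel":[0,0,3],"dr":[0,0,0],"grip":5},{"travel":[0,0,3],"dr":[0,0,0],"grip":5}]}}

```text
t: 21.48
ee_pos: [0.6133, -0.0066, 0.0318]
orientation: [0.077, 0.997, -0.0, -0.0]
contact_force: [0.4, 1.2, 0.2]
width: 0.012
```

>>> {"method": "send_rows", "body": {"increments": [{"travel":[0,0,0.7],"dr":[0,0,0],"grip":5},{"travel":[0,0,1.4],"dr":[0,0,0],"grip":5},{"travel":[0,0,1.4],"dr":[0,0,0],"grip":5},{"travel":[0,0,1.4],"dr":[0,0,0],"grip":5}]}}

```text
t: 21.82
ee_pos: [0.6136, -0.0066, 0.0314]
orientation: [0.077, 0.997, 0.0, 0.0]
contact_force: [-6.0, 0.2, 15.8]
width: 0.0116
```

Plate contact came at exactly the predicted height, so the spacer is seated. I'll ease off, release and lift.

>>> {"method": "send_rows", "body": {"increments": [{"travel":[0,0,-1],"dr":[0,0,0],"grip":5},{"travel":[0,0,-1],"dr":[0,0,0],"grip":40},{"travel":[0,0,-1],"dr":[0,0,0],"grip":40},{"travel":[0,0,-1],"dr":[0,0,0],"grip":40},{"travel":[0,0,-1],"dr":[0,0,0],"grip":40},{"travel":[0,0,-10],"dr":[0,0,0],"grip":40},{"travel":[0,0,-30],"dr":[0,0,0],"grip":40},{"travel":[0,0,-60],"dr":[0,0,0],"grip":40},{"travel":[0,0,-90],"dr":[0,0,0],"grip":40},{"travel":[0,0,-100],"dr":[0,0,0],"grip":40}]}}

```text
t: 22.65
ee_pos: [0.6152, -0.0069, 0.135]
orientation: [0.077, 0.997, 0.0, 0.002]
contact_force: [0.2, -0.2, 0.2]
width: 0.0398
```

Run:
```python
from h import *
im,W=snap('wrist','w7.png')
near=(abs(W[...,0]-.614)<.04)&(abs(W[...,1]+.007)<.03)
q=W[near&(W[...,2]>.085)&(W[...,2]<.1)]; print(len(q),cv2.minAreaRect((q[:,:2]*1000).astype(np.float32)),np.median(q[:,2]))
go(570,-59,130,81.2)
```

```text
739 ((613.7393798828125, -5.742514610290527), (11.998893737792969, 43.938541412353516), 81.37691497802734) 0.0909633298160796
go travel [ 37.  -58.6   5. ] dr [ 0.1   0.31 -0.07] | now [615.5  -6.8 135.3] w 40.3 F [ 1.9 -0.2  1.5] t 22.7
```

Spacer is seated: its top is at about 91 mm and its centre at (613.7,-5.7). Now I'll close the fingers and move over the amber area of the panel clear of the display, knobs and spacer, at about (542,-64).

>>> {"method": "send_rows", "body": {"increments": [{"travel":[32,-25,0],"dr":[0,0,0],"grip":0},{"travel":[64,-55,0],"dr":[0,0,0],"grip":0},{"travel":[64,-68,10],"dr":[0,0,0],"grip":0},{"travel":[64,-68,40],"dr":[0,0,0],"grip":0},{"travel":[64,-68,70],"dr":[0,0,0],"grip":0},{"travel":[64,-68,75],"dr":[0,0,0],"grip":0},{"travel":[64,-68,75],"dr":[0,0,0],"grip":0},{"travel":[64,-68,75],"dr":[0,0,0],"grip":0}], "newtons": 10}}

```text
t: 23.37
ee_pos: [0.5399, -0.064, 0.056]
orientation: [0.077, 0.997, -0.0, -0.0]
contact_force: [0.1, -0.5, 1.1]
width: 0.0004
```

Run:
```python
from h import *
im,W=snap('wrist'); s=ctrl.observe(); M=R.from_quat(s['orientation']).as_matrix(); T=(W-s['ee_pos'])@M*1000
m=(abs(T[...,1])<20)&(T[...,0]>3)&(T[...,0]<14)&(T[...,2]<-5)&(W[...,2]>.058)
q=T[m]; print(len(q),np.percentile(q[:,2],[98,99.5,100]).round(1))
go(542,-64,20,81.2)
```

```text
2169 [-30.4 -27.6 -26.3]
go travel [-1.5  0.2 36.5] dr [ 0.    0.06 -0.04] | now [540.4 -64.   56.5] w 0.7 F [-0.   0.2  0.1] t 23.42
```

>>> {"method": "send_rows", "body": {"increments": [{"travel":[0,0,15],"dr":[0,0,0],"grip":0},{"travel":[0,0,25],"dr":[0,0,0],"grip":0},{"travel":[0,0,30],"dr":[0,0,0],"grip":0},{"travel":[0,0,30],"dr":[0,0,0],"grip":0},{"travel":[0,0,30],"dr":[0,0,0],"grip":0}]}}

```text
t: 23.83
ee_pos: [0.5398, -0.064, 0.0257]
orientation: [0.077, 0.997, -0.0, -0.0]
contact_force: [0.7, 0.2, 0.7]
width: 0.0003
```

>>> {"method": "send_rows", "body": {"increments": [{"travel":[0,0,1],"dr":[0,0,0],"grip":0},{"travel":[0,0,2],"dr":[0,0,0],"grip":0},{"travel":[0,0,3],"dr":[0,0,0],"grip":0},{"travel":[0,0,4],"dr":[0,0,0],"grip":0},{"travel":[0,0,4],"dr":[0,0,0],"grip":0}]}}

```text
t: 24.25
ee_pos: [0.5396, -0.064, 0.0213]
orientation: [0.077, 0.997, -0.0, -0.0]
contact_force: [-0.7, 0.2, -0.0]
width: 0.0008
```

>>> {"method": "send_rows", "body": {"increments": [{"travel":[0,0,1],"dr":[0,0,0],"grip":0},{"travel":[0,0,2],"dr":[0,0,0],"grip":0},{"travel":[0,0,3],"dr":[0,0,0],"grip":0},{"travel":[0,0,3],"dr":[0,0,0],"grip":0},{"travel":[0,0,3],"dr":[0,0,0],"grip":0}]}}

```text
t: 24.67
ee_pos: [0.5398, -0.064, 0.0185]
orientation: [0.077, 0.997, 0.0, 0.0]
contact_force: [-1.2, -0.4, 4.5]
width: 0.0008
```

Contact: 4.5 N means about 1.5 mm down. Continuing.

>>> {"method": "send_rows", "body": {"increments": [{"travel":[0,0,1],"dr":[0,0,0],"grip":0},{"travel":[0,0,2],"dr":[0,0,0],"grip":0},{"travel":[0,0,3],"dr":[0,0,0],"grip":0},{"travel":[0,0,3],"dr":[0,0,0],"grip":0},{"travel":[0,0,3],"dr":[0,0,0],"grip":0}]}}

```text
t: 25.08
ee_pos: [0.5398, -0.064, 0.0156]
orientation: [0.077, 0.997, 0.0, 0.0]
contact_force: [-1.9, -0.2, 8.0]
width: 0.0003
```

>>> {"method": "send_rows", "body": {"increments": [{"travel":[0,0,0.7],"dr":[0,0,0],"grip":0},{"travel":[0,0,1.5],"dr":[0,0,0],"grip":0},{"travel":[0,0,1.5],"dr":[0,0,0],"grip":0},{"travel":[0,0,1.5],"dr":[0,0,0],"grip":0}]}}

```text
t: 25.42
ee_pos: [0.5398, -0.064, 0.0144]
orientation: [0.077, 0.997, 0.0, 0.0]
contact_force: [-3.8, 0.3, 14.6]
width: 0.0004
```

Force jumped to 14.6 N over the last millimetre, so it is on the stop. I'll check flushness and the bystanders.

Run:
```python
from h import *
im,W=snap('wrist','w8.png'); hsv=cv2.cvtColor(im,cv2.COLOR_RGB2HSV)
near=(abs(W[...,0]-.573)<.1)&(abs(W[...,1]+.059)<.1)&(W[...,2]>.03)&(W[...,2]<.056)
for n,m in(('panel',near&(hsv[...,1]>140)&(hsv[...,0]<25)),('blocks',near&(hsv[...,1]<70)&(hsv[...,2]>120))):
  q=W[m]; print(n,len(q),np.median(q,0).round(4))
im,W=snap('top','top9.png')
cv2.imwrite('pics/top9c.png',cv2.resize(im[90:320,110:450,::-1],None,fx=2,fy=2))
A=(0,0,0);B=(180,255,255)
print('driver',blob(im,W,(165,110,210,185),A,B,(.006,.2)))
print('tape',blob(im,W,(125,165,160,200),A,B,(.008,.2)))
print('board',blob(im,W,(350,125,415,175),(45,60,30),(90,255,255),(-.01,.2)))
i2,W2=snap('scene','scene9.png'); h2=cv2.cvtColor(i2,cv2.COLOR_RGB2HSV)
n2=(abs(W2[...,0]-.573)<.1)&(abs(W2[...,1]+.059)<.1)&(W2[...,2]>.03)&(W2[...,2]<.06)
for n,m in(('panel',n2&(h2[...,1]>140)&(h2[...,0]<25)&(W2[...,2]>.035)),('blocks',n2&(h2[...,1]<70)&(h2[...,2]>150))):
  q=W2[m]; print(n,len(q),np.median(q,0).round(4))
s=ctrl.observe();print(s['contact_force'].round(1),s['ee_pos'].round(4),s['t'])
```

```text
panel 4748 [ 0.5322 -0.0652  0.0409]
blocks 12128 [ 0.5356 -0.0557  0.0409]
driver (396, array([751.5, 251.5]), array([199.1, 114.2]), 2.5, array([ 7. , 21.2, 27.6]))
tape (265, array([649.2, 360.7]), array([62.4, 60.9]), 64.8, array([11.6, 17.4, 21.5]))
board (1204, array([ 757.5, -289.9]), array([ 88.4, 119.1]), 10.3, array([-1. ,  3.5,  8. ]))
panel 1556 [ 0.5946 -0.056   0.0412]
blocks 1021 [ 0.571  -0.1185  0.0411]
[-3.3 -0.6 14.2] [ 0.5398 -0.064   0.0144] 25.5667
```

View pics/scene9.png

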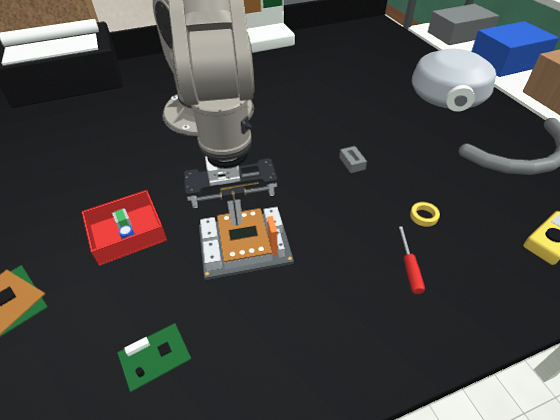

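The scene shows both parts in the bin (123,222), the spacer upright in the gap (273,237), the fingertips pressing the panel (236,213), and the bystanders in place. Panel and blocks read the same height (40.9 vs 40.9 and 41.2 vs 41.1 mm). Handing in.

```bash
python3 -c "
from plant import ctrl
print(ctrl.close_job())"
```

```text
the job is handed in; nothing more can be done
None
```

The job is done in the order asked and handed in at about 25.6 s, with the closed fingertips still holding the panel pressed.

- **Parts:** the capacitor and transformer are both in the red bin. I released the capacitor from an estimated 10 mm above the bin floor.
- **Spacer:** it stands upright in the gap beside the thin block and has been let go. The plate contact came at the height I had predicted. Its top then measured about 91 mm, with the camera reading roughly 1 mm low (92 mm expected).
- **Panel:** it is at the same height as the stop blocks in both cameras (40.9 vs 40.9 mm and 41.2 vs 41.1 mm). It is held at about 14 N, against the 9 N it needs.
- **Bystanders:** the tape roll and green board measured within 1 mm of where they started. The screwdriver's fit was too noisy to confirm to the millimetre (about 12 mm apart between the two measurements). It looks unmoved in the picture, and the arm never went near it.

**What went wrong:** my first grasps on the capacitor and the transformer failed. The fingertips turned out to sit about 28 mm short of the reported tool point. Neither part moved in the failed tries, and allowing for the offset fixed the later grasps.

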